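# Raise the telescopic ring stand one hole until its button pops out

## Task

Raise the ring of the telescopic stand by one hole: pinch the blue sliding tube across its orange spring button so that the button is pressed in, and pull the tube straight up until the button pops out through the next hole and locks; stop there, without lifting, tilting or dragging the stand's foot off its place. Then let go, press down on the black cap with the closed fingertips, with the weight of about one kilogram but no more than three, and keep it there for a moment to prove that the locked tube does not sink, and move the hand away. Leave the rack and the glassware alone.

Things in the scene. Friction and masses are not known exactly. Their poses are not given: they have to be found in the camera images.
- stand: Loose ring stand, 2 to 2.5 kg: grey foot plate 150 (x) x 130 (y) x 14 mm with a fixed upright steel post on its middle. Origin: centre of the foot's underside, under the post; z up. x points from the post along the ring's arm, y to the side of the button and holes. A total pull above about 22 N lifts it off the bench.
- grip_point (a point): On the axis of the blue square sliding tube (27 mm wide), at its UPPER hole's height, 26 mm below the cap's top; 170 mm above the bench at the start. Moves with the tube, axes as the stand's. The tube reaches 105 mm below; a ring (80 mm across, centre 82 mm to +x) hangs 90 mm below. Pinch here along y: one pad presses the button flush, the other bears on the opposite face.
- cap: Black plastic cap on top of the sliding tube, 22 x 22 x 6 mm. Origin: centre of its top face, z up. It moves with the tube.
- sleeve (a joint): Rise of the tube above its start, m. 0: button in the upper hole. The next hole, in the bright strip on the +y face, is 44 to 72 mm lower on the tube (varies: only click and force tell). Tube weighs 2.5 N; drag 6 N keeps it where it is left; leaving the first hole takes up to 4 N more; sliding takes 8 to 11 N in all; once the button is out in the next hole the load jumps. Play in a hole: 1 mm.
- button_axis (a point): Fixed point on the post's axis, 170 mm above the bench, at the orange spring button; it stays while the tube slides. The button (round nose, 13 mm diameter) looks out along +y: out, it stands 5 mm proud of the tube's face and locks the tube; it must be pressed flush to slide, runs hidden under the tube's wall, and pops out by itself in the next hole. Pressing takes 1 to 2 N.
- rack: Bystander: blue wooden rack with three test tubes fixed in it, 70 x 220 x 125 mm (tubes to 151 mm), long side along its y. Origin: centre of its underside.
- beaker: Bystander: glass beaker, 60 mm diameter, 75 mm high. Origin: centre of its underside.
- flask: Bystander: amber conical flask, 74 mm diameter at its foot, 105 mm high. Origin: centre of its underside.
- reagent: Bystander: white bottle with red cap, 48 mm diameter, 100 mm high. Origin: centre of its underside.
Things that resemble listed ones, but are neither listed nor needed, are in the scene too. What is meant by the stand is not brown, and is the smaller of those in its own colour.

How it is judged:
By the outcome, as a careful person would: the job done as asked, in the order asked, and still so for the second after the job is handed in, with the robot touching nothing.
It also fails if it takes over 69 s, if anything falls off the work surface, if the arm or the gripper's body presses on something with over 40 N, if the wrist force passes 120 N, or if a joint passes its speed limit or range.

## Robot

A 7-joint arm with a two-finger parallel gripper is mounted at the origin on the work surface. World frame = base frame: x ahead of the robot, y to its left, z up, the work surface at z = 0. Lengths are in m, angles in degrees, forces in N, time in s.
With the tool pointing down it reaches from about 0.425 to 0.875 m from the base axis. Payload 4.7 kg.
Tool frame: the origin (TCP) lies at the centre of the arm's flange, where the gripper is bolted on; the fingertips stand 182 mm ahead of it and the grasp point (between the pads) lies 164 mm ahead of it; z points along the fingers, y is the line along which they close (so a half turn about z gives the same grasp; the last joint's range is limited). The gripper opens to 87 mm and grips with 3 to 60 N. Pads are 19 mm wide; open, the fingers measure 117 mm over their backs; the gripper's body (75 mm by 190 mm) begins 51 mm behind the grasp point.
Start: joints at [-65.655, 18.392, -4.016, 83.108, 1.295, 78.541, -3.26], TCP at [0.26, 0.596, 0.405] pointing down, gripper open.
Joint ranges: [-163.93, 163.93], [-17.29, 119.83], [-79.2, 71.16], [3.27, 140.29], [-89.18, 269.18], [5.43, 117.66], [-154.24, 154.24]. Speed limits (degrees/s): [147.25, 147.25, 180, 180, 180, 180, 180].

## Interface

Orientations are given as [roll, pitch, yaw] about the fixed x, y, z axes, in that order (R = Rz(yaw) Ry(pitch) Rx(roll)).
In Python, from cell import env gives the robot as it stands. The module is installed in compiled form; this text tells all that it offers.
- The arm moves only by the tool step_arm, never from a script. Its argument "steps" is one flat list of numbers, 5 for each row, row after row: the opening, from 0 (shut) to 1 (fully open), then the shift along the tool's x, y, z in mm, then the turn about the tool's z in degrees. In form: [grip, dx, dy, dz, roll, grip, dx, dy, dz, roll, ...]. A call has 1 to 12 rows; each row shifts and turns the commanded pose from where the row before left it, along the tool's axes as they then stand; what a row does not reach is not made up. A row lasts 1/8 s, in which the tool goes at most 62.5 mm and 10.7 degrees, less where a joint would pass 70% of its speed; a pose out of reach is approached as far as the arm can. A call with a gripper value outside its range is refused whole. The fingers move at their own pace and stop on an object; "grip_force" is the grip in N (left out, the last holds). Time passes only in rows, so rows that do not move let the fingers close. It gives the time, the measured TCP pose, the force, the opening and the grip force at its end, in the units of the state.
- env.get_obs(): the state, without advancing time (a new reading comes with each control period).
- env.read_camera(name): name is "scene" or "top" or "wrist"; returns a dict with "image" (400x640x3 uint8, red, green, blue), "camera_matrix" (3x3 intrinsics, pixels), "distortion" ([k1, k2, p1, p2, k3] as OpenCV has them; the pictures are not rectified), "R" (3x3) and "t" (3): a world point X has camera coordinates R X + t. Camera axes: x right, y down, z forward; pixel columns grow to the right and rows downward; lengths in m; the calibration is good to about 2 mm. A picture is of the moment at which its call begins. There is no depth.
- env.sign_off(): hands the job in; it is judged then, once.
The state is a dict: "time_s": time; "qpos": joint angles; "joint_velocities": joint speeds; "effort": joint torques, N m; "tool_pos": TCP position; "tool_rot": TCP orientation; "force": force on the tool from outside, world axes, zero at the start; "wrist_torque": the same for the moment, N m; "grip_width": finger opening in m; "grasp_force": force on a finger pad.
Only numpy, scipy, OpenCV 4.12 (cv2) and the standard library are available. Lean on these libraries where they do the work, as an engineer would, in place of code of your own. Each camera call takes 0.05 s, during which the arm holds its last target. There are 200 camera calls.

## Working session

There is one attempt and no reset: what is moved stays moved. The work goes in short steps, Python scripts to look and compute and a tool call to move; the robot and the scene stay as the last step left them, time stands still between calls to the robot, and variables do not carry over. Pictures are saved under pics/ and viewed, at most 10 in all, crops included, and the job is handed in when it is done.

Besides the shell and the picture viewer there is one more tool, called after "Emit:" by a JSON object that holds its "fn" and its "kwargs". step_arm: Moves the arm, as the interface text tells. Its arguments: {"type":"object","properties":{"steps":{"type":"array","items":{"type":"number"}},"grip_force":{"type":"number"}},"required":["steps"]}

```bash
mkdir -p pics; cat > h.py <<'E'
import numpy as np, cv2
from cell import env
def shot(n,f):
    d=env.read_camera(n); cv2.imwrite(f'pics/{f}.png',d['image'][:,:,::-1]); np.savez(f'pics/{f}.npz',**{k:np.array(d[k]) for k in ('camera_matrix','distortion','R','t')}); return d
def ray(f,u,v):
    d=np.load(f'pics/{f}.npz'); p=cv2.undistortPoints(np.array([[[u,v]]],float),d['camera_matrix'],d['distortion'])[0,0]
    return -d['R'].T@d['t'].ravel(), d['R'].T@np.array([p[0],p[1],1.])
def atz(f,u,v,z):
    c,r=ray(f,u,v); return c+r*(z-c[2])/r[2]
def proj(f,X):
    d=np.load(f'pics/{f}.npz'); return cv2.projectPoints(np.array(X,float).reshape(-1,1,3),cv2.Rodrigues(d['R'])[0],d['t'].ravel(),d['camera_matrix'],d['distortion'])[0][:,0]
def crop(f,u0,v0,u1,v1,s,o):
    i=cv2.imread(f'pics/{f}.png')[v0:v1,u0:u1]; cv2.imwrite(f'pics/{o}.png',cv2.resize(i,None,fx=s,fy=s,interpolation=cv2.INTER_CUBIC))
E
python3 - <<'E'
from h import *
shot('scene','s1');shot('top','t1')
a=cv2.imread('pics/s1.png');b=cv2.imread('pics/t1.png')
o=env.get_obs(); print(o['time_s'],o['tool_pos'],o['tool_rot'],o['force'],o['grip_width'])
E
```

```text
0.1 [0.25951985 0.59573991 0.40375127] [-1.79899448e+02  5.70570801e-03  1.56463157e+02] [ 0.36942577 -0.09993603 -0.13636843] 0.08745817053663522
```

View pics/s1.png

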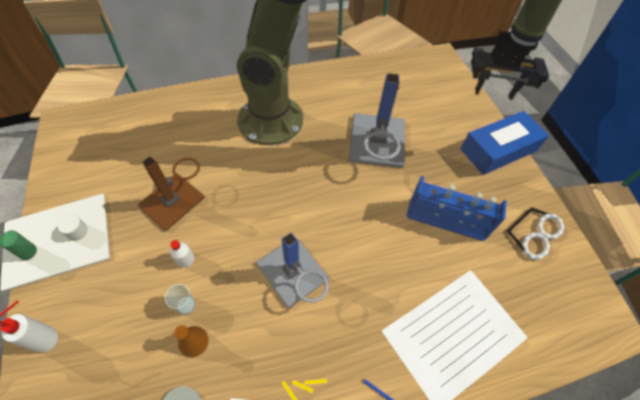

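View pics/t1.png

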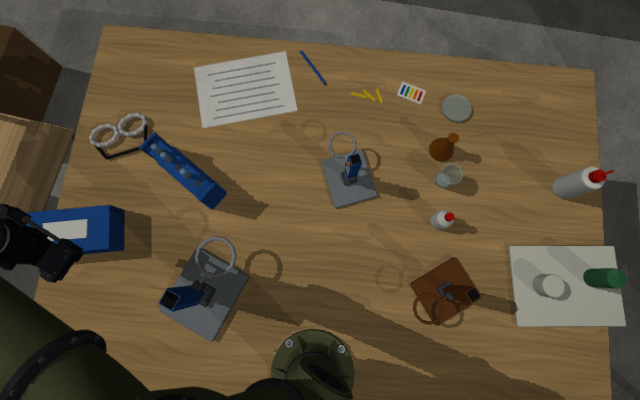

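Three stands are visible:
- Brown: scene (170,195), top (445,290). Excluded by its colour.
- Large grey: scene (380,120), top (205,290).
- Small grey: scene (290,265), top (350,178). It is grey and the smaller of the two, so this is the one meant. I'll confirm it in an enlarged crop.

```bash
python3 - <<'E'
from h import *
crop('s1',240,220,340,320,6,'c1')
crop('t1',310,120,390,220,6,'c2')
a=cv2.imread('pics/c1.png')[:,:420];b=cv2.imread('pics/c2.png')
a=cv2.imread('pics/s1.png')[225:315,250:335];b=cv2.imread('pics/t1.png')[125:215,315:385]
f=lambda i:cv2.resize(i,None,fx=5,fy=5,interpolation=cv2.INTER_CUBIC)
cv2.imwrite('pics/c3.png',np.hstack([f(a),f(b)]))
E
```

```text
(no output)
```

View pics/c3.png

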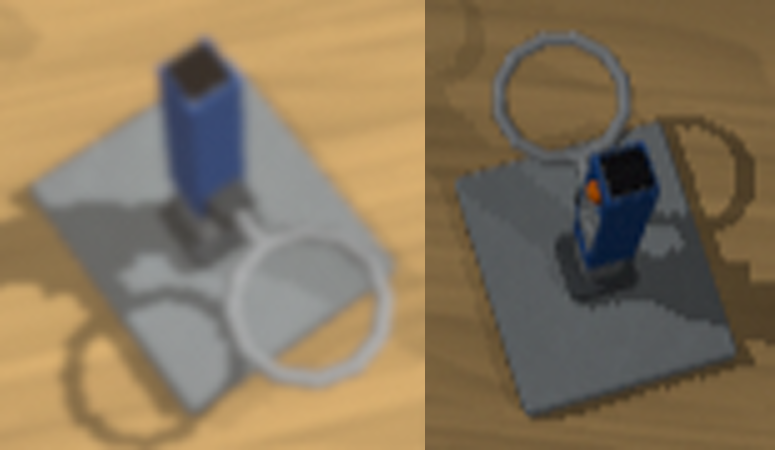

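The left half (scene) and right half (top) show the small grey stand: blue tube, black cap at scene (290.6,239) and top (355.6,159), orange button at top (349,163) and ring at top (342,144). This is the stand to use.

```bash
python3 - <<'E'
from h import *
c1=atz('s1',290.6,239,.196);c2=atz('t1',355.6,159,.196)
print('cap',c1,c2)
P=[atz('t1',*p,.014) for p in [(321.6,161),(362.6,149.4),(377.6,196),(336,208)]]
C=np.mean(P,0);print('foot',C)
S=[atz('s1',250+a/5,225+b/5,.014) for a,b in [(35,190),(245,80),(392,265),(195,415)]]
print('foot s',np.mean(S,0))
for i in range(4):
  for Q in (P,S):
    d=Q[(i+1)%4]-Q[i];print(i,np.linalg.norm(d),np.degrees(np.arctan2(d[1],d[0])))
r=atz('t1',342.2,144.4,.08);rs=atz('s1',250+310/5,225+308/5,.08);print('ring',r,rs)
for a in (r,rs):
  d=a-(c1+c2)/2;print(np.hypot(*d[:2]),np.degrees(np.arctan2(d[1],d[0])))
for n,p in dict(rack=(183,170),flask=(443,150),beaker=(449,178),reag=(443,222)).items(): print(n,atz('t1',*p,.05))
print('caps big',atz('t1',180,298,.3),'brown',atz('t1',472,297,.2))
E
```

```text
cap [ 0.54664262 -0.04632044  0.196     ] [ 0.54119085 -0.05043159  0.196     ]
foot [ 0.54040265 -0.05148532  0.014     ]
foot s [ 0.55137517 -0.04606954  0.014     ]
0 0.12767737194283382 -67.52639393377599
0 0.1257506642342065 106.43985660217572
1 0.1476114396002086 -158.27640526671155
1 0.12863494689212476 22.11746170120297
2 0.12624634244527086 112.32196433389693
2 0.12511805151199376 -65.85648300358908
3 0.14726551510493893 22.27878882359587
3 0.14549901172040922 -157.84554715039252
ring [ 0.61801897 -0.01855868  0.08      ] [ 0.6225702  -0.01611849  0.08      ]
0.0798762389506048 21.91891933210549
0.08501126516277129 22.299619125484863
rack [0.50504231 0.4250646  0.05      ]
flask [ 0.64287775 -0.30996266  0.05      ]
beaker [ 0.56121684 -0.32973761  0.05      ]
reag [ 0.43365883 -0.3171745   0.05      ]
caps big [0.18295107 0.28033221 0.3       ] brown [ 0.24424582 -0.3381673   0.2       ]
```

Emit:
{"fn": "step_arm", "kwargs": {"steps": [1,0,0,-30,0,1,0,0,-30,0,1,-43,-40,0,0,1,-43,-40,0,0,1,-43,-40,0,0,1,-43,-40,0,0,1,-43,-40,0,0,1,-43,-40,0,0,1,-43,-40,0,0,1,-43,-40,0,0,1,-43,-40,0,0,1,-43,-40,0,0]}}

```text
time_s: 1.6
tool_pos: [0.4943, 0.0556, 0.4646]
tool_rot: [180.0, -0.0, 156.5]
force: [0.7, 0.2, -0.1]
grip_width: 0.0871
grasp_force: 0.0
```

Emit:
{"fn": "step_arm", "kwargs": {"steps": [1,-43,-40,0,10,1,0,0,0,10,1,0,0,0,10,1,0,0,0,10,1,0,0,0,10,1,0,0,0,10,1,0,0,0,10,1,0,0,0,10,1,0,0,0,10,1,0,0,0,10,1,0,0,0,10,1,0,0,0,10]}}

```text
time_s: 3.1
tool_pos: [0.5174, 0.0037, 0.4643]
tool_rot: [-180.0, 0.0, 36.1]
force: [-0.0, -0.6, 0.0]
grip_width: 0.0872
grasp_force: 0.0
```

Emit:
{"fn": "step_arm", "kwargs": {"steps": [1,0,0,0,10,1,0,0,0,4.4,1,0,0,0,0,1,0,0,0,0]}}

```text
time_s: 3.6
tool_pos: [0.5175, 0.0037, 0.4646]
tool_rot: [-180.0, 0.0, 22.1]
force: [0.1, 0.1, -0.7]
grip_width: 0.0869
grasp_force: 0.0
```

```bash
python3 - <<'E'
from h import *
shot('wrist','w1')
print(env.get_obs()['qpos'])
print(proj('w1',[[.543,-.05,.196],[.543,-.05,.17]]))
E
```

```text
[-3.11512896e+01  1.12960954e-01  2.80511995e+01  9.73125746e+01
 -5.50524022e-02  8.25984244e+01 -7.09659520e+01]
[[382.49316802 201.09073289]
 [376.87521048 194.72575298]]
```

View pics/w1.png

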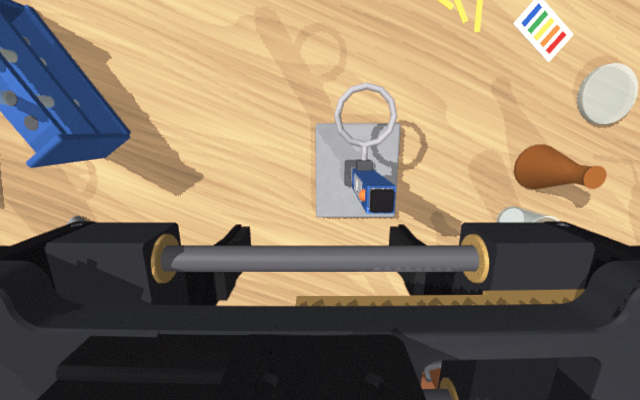

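The wrist view shows the cap at (381,201), 1–2 px from the predicted position. The button is orange on the left face at (361,196), and the foot edges run vertically, so the yaw looks right. I'll refine both from an enlarged crop.

```bash
python3 - <<'E'
from h import *
crop('w1',300,110,420,230,5,'c4')
E
```

```text
(no output)
```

View pics/c4.png

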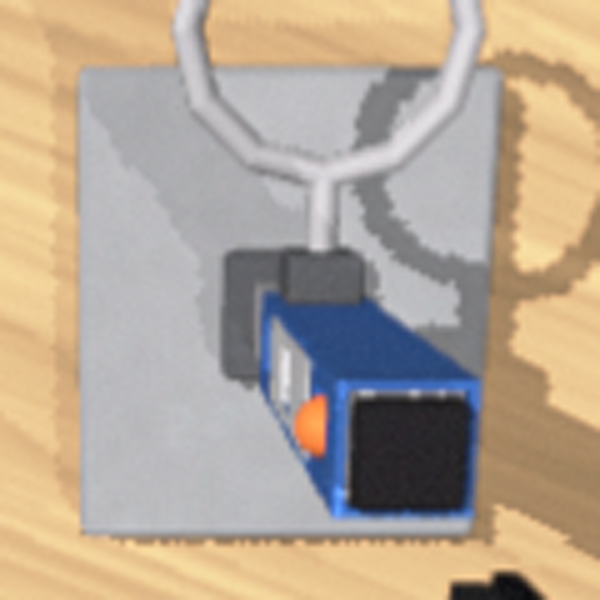

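```bash
python3 - <<'E'
from h import *
def q(L,z):
  P=[atz('w1',300+(a-2)/5,110+(b-2)/5,z) for a,b in L]
  print(np.mean(P,0)[:2],[(round(np.linalg.norm(P[(i+1)%4]-P[i])*1e3,1),round(np.degrees(np.arctan2(*(P[(i+1)%4]-P[i])[1::-1])),1)) for i in range(4)])
q([(335,380),(480,378),(472,517),(333,517)],.19)
q([(348,397),(474,395),(468,512),(350,515)],.196)
q([(80,70),(500,68),(480,533),(83,533)],.014)
E
```

```text
[ 0.54294542 -0.04950859] [(np.float64(27.3), np.float64(-67.0)), (np.float64(27.2), np.float64(-157.2)), (np.float64(26.8), np.float64(112.1)), (np.float64(26.8), np.float64(23.7))]
[ 0.54304741 -0.0490666 ] [(np.float64(23.2), np.float64(-66.9)), (np.float64(22.4), np.float64(-156.9)), (np.float64(22.2), np.float64(113.6)), (np.float64(22.7), np.float64(25.6))]
[ 0.54358871 -0.04962301] [(np.float64(126.5), np.float64(-67.5)), (np.float64(146.7), np.float64(-156.4)), (np.float64(129.8), np.float64(112.1)), (np.float64(145.8), np.float64(22.3))]
```

Emit:
{"fn": "step_arm", "kwargs": {"steps": [1,1.8,29.5,0,-0.5,1,1.8,29.4,0,0,1,0,0,25,0,1,0,0,25,0,1,0,0,25,0,1,0,0,25,0,0.8,0,0,20,0,0.6,0,0,10,0,0.5,0,0,0,0,0.45,0,0,0,0,0.45,0,0,0,0,0.45,0,0,0,0], "grip_force": 12}}

```text
time_s: 5.15
tool_pos: [0.5434, -0.0495, 0.3353]
tool_rot: [180.0, -0.1, 22.6]
force: [-0.5, -0.0, -0.8]
grip_width: 0.0409
grasp_force: 0.0
```

```bash
python3 - <<'E'
from h import *
shot('wrist','w2');shot('scene','s2')
o=env.get_obs();print(o['tool_pos'],o['force'],o['tool_rot'])
a=cv2.imread('pics/w2.png')[120:360,200:440];b=cv2.imread('pics/s2.png')[180:300,240:360]
cv2.imwrite('pics/c5.png',np.hstack([cv2.resize(a,(400,400),interpolation=2),cv2.resize(b,(400,400),interpolation=2)]))
E
```

```text
[ 0.54330657 -0.04947282  0.33505556] [-0.06602532  0.31509648 -1.309191  ] [ 1.79997428e+02 -3.29263581e-02  2.25669042e+01]
```

View pics/c5.png

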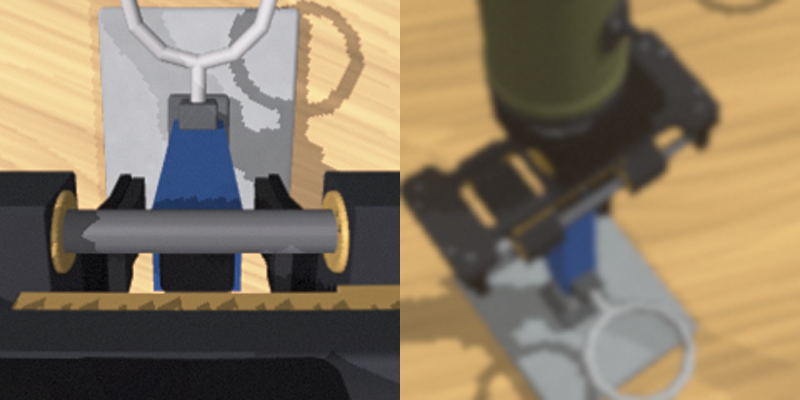

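The left half shows the tube centred between the fingers (tube x 153–242, fingers about 143–256), and the scene view on the right agrees. Now I'll close gently.

Emit:
{"fn": "step_arm", "kwargs": {"steps": [0.4,0,0,1,0,0.37,0,0,0,0,0.34,0,0,0,0,0.32,0,0,0,0,0.3,0,0,0,0,0.3,0,0,0,0]}}

```text
time_s: 6.0
tool_pos: [0.5431, -0.049, 0.3337]
tool_rot: [-179.9, 0.0, 22.6]
force: [-1.3, 1.6, 1.4]
grip_width: 0.027
grasp_force: 12.0
```

Emit:
{"fn": "step_arm", "kwargs": {"steps": [0.2,0,0,0,0,0.2,0,0,0,0,0.2,0,0,0,0,0.2,0,0,0,0], "grip_force": 12}}

```text
time_s: 6.5
tool_pos: [0.5432, -0.049, 0.3338]
tool_rot: [-180.0, -0.0, 22.6]
force: [-1.5, 3.9, 2.0]
grip_width: 0.0269
grasp_force: 12.0
```

Emit:
{"fn": "step_arm", "kwargs": {"steps": [0.2,0,-0.5,0,0,0.2,0,0,-1,0,0.2,0,0,-1,0,0.2,0,0,-1,0]}}

```text
time_s: 7.0
tool_pos: [0.5431, -0.0488, 0.3357]
tool_rot: [180.0, 0.0, 22.6]
force: [2.9, 4.4, -9.8]
grip_width: 0.0269
grasp_force: 12.0
```

Emit:
{"fn": "step_arm", "kwargs": {"steps": [0.2,0,0,-1,0,0.2,0,0,-1,0,0.2,0,0,-1,0]}}

```text
time_s: 7.38
tool_pos: [0.5431, -0.0488, 0.3383]
tool_rot: [180.0, 0.0, 22.6]
force: [4.9, 4.0, -10.7]
grip_width: 0.0271
grasp_force: 12.0
```

Emit:
{"fn": "step_arm", "kwargs": {"steps": [0.2,0.5,0,-1,0,0.2,0,0,-1,0,0.2,0,0,-1,0,0.2,0,0,-1,0]}}

```text
time_s: 7.88
tool_pos: [0.5432, -0.0489, 0.3436]
tool_rot: [-180.0, 0.1, 22.6]
force: [1.4, 2.8, -9.9]
grip_width: 0.0266
grasp_force: 12.0
```

```bash
python3 - <<'E'
from h import *
shot('wrist','w3');shot('scene','s3')
o=env.get_obs();print(o['tool_pos'],o['force'],o['wrist_torque'])
a=cv2.imread('pics/w3.png')[120:360,200:440];b=cv2.imread('pics/s3.png')[180:300,240:360]
cv2.imwrite('pics/c6.png',np.hstack([cv2.resize(a,(400,400),interpolation=2),cv2.resize(b,(400,400),interpolation=2)]))
E
```

```text
[ 0.54323104 -0.04889508  0.34383398] [-0.05695323  4.11943132 -9.56498702] [ 0.72115522  0.12056723 -0.11371652]
```

View pics/c6.png

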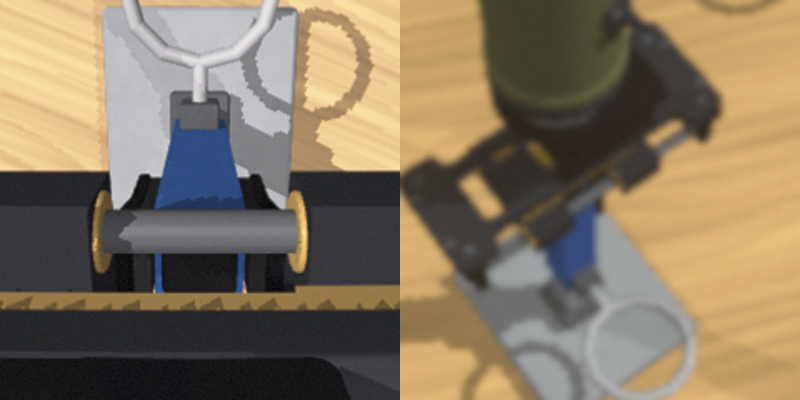

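The ring and collar kept the same pixels in the wrist view (collar 200,115), and the foot has receded slightly. So the tube is rising with the hand, without slip.

Emit:
{"fn": "step_arm", "kwargs": {"steps": [0.2,0,-0.3,-2.5,0,0.2,0,0,-2.5,0,0.2,0,0,-2.5,0,0.2,0,0,-2.5,0,0.2,0,0,-2.5,0,0.2,0,0,-2.5,0,0.2,0,0,-2.5,0,0.2,0,0,-2.5,0,0.2,0,0,-2.5,0,0.2,0,0,-2.5,0,0.2,0,0,-2.5,0,0.2,0,0,-1,0]}}

```text
time_s: 9.48
tool_pos: [0.5432, -0.0488, 0.3723]
tool_rot: [-180.0, 0.0, 22.5]
force: [-2.8, -0.4, -9.7]
grip_width: 0.0264
grasp_force: 12.0
```

Emit:
{"fn": "step_arm", "kwargs": {"steps": [0.2,0,0,-0.5,0,0.2,0,0,-0.5,0,0.2,0,0,-0.5,0,0.2,0,0,-0.5,0,0.2,0,0,-0.5,0,0.2,0,0,-0.5,0]}}

```text
time_s: 10.22
tool_pos: [0.5433, -0.0488, 0.3752]
tool_rot: [180.0, 0.0, 22.5]
force: [-4.5, -1.0, -8.9]
grip_width: 0.0272
grasp_force: 12.0
```

Emit:
{"fn": "step_arm", "kwargs": {"steps": [0.2,-0.4,0,-0.5,0,0.2,0,0,-0.5,0,0.2,0,0,-0.5,0,0.2,0,0,-0.5,0]}}

```text
time_s: 10.72
tool_pos: [0.5431, -0.0488, 0.3774]
tool_rot: [180.0, -0.0, 22.6]
force: [-3.0, -1.6, -8.3]
grip_width: 0.0268
grasp_force: 12.0
```

Emit:
{"fn": "step_arm", "kwargs": {"steps": [0.2,0,0,-0.5,0,0.2,0,0,-0.5,0,0.2,0,0,-0.5,0,0.2,0,0,-0.5,0]}}

```text
time_s: 11.22
tool_pos: [0.5431, -0.0488, 0.3795]
tool_rot: [180.0, -0.0, 22.6]
force: [-3.6, -2.6, -7.1]
grip_width: 0.027
grasp_force: 12.0
```

Emit:
{"fn": "step_arm", "kwargs": {"steps": [0.2,0,0,-0.5,0,0.2,0,0,-0.5,0,0.2,0,0,-0.5,0,0.2,0,0,-0.5,0]}}

```text
time_s: 11.72
tool_pos: [0.5431, -0.0488, 0.3814]
tool_rot: [180.0, -0.0, 22.6]
force: [-3.5, -2.3, -7.1]
grip_width: 0.0269
grasp_force: 12.0
```

Emit:
{"fn": "step_arm", "kwargs": {"steps": [0.2,-0.3,0.2,-0.5,0,0.2,0,0,-0.5,0,0.2,0,0,-0.5,0,0.2,0,0,-0.5,0]}}

```text
time_s: 12.22
tool_pos: [0.543, -0.0489, 0.3834]
tool_rot: [180.0, -0.0, 22.6]
force: [-3.0, -1.9, -8.3]
grip_width: 0.0266
grasp_force: 12.0
```

Emit:
{"fn": "step_arm", "kwargs": {"steps": [0.2,0,0,-0.5,0,0.2,0,0,-0.5,0,0.2,0,0,-0.5,0,0.2,0,0,-0.5,0]}}

```text
time_s: 12.72
tool_pos: [0.543, -0.0488, 0.3847]
tool_rot: [180.0, -0.0, 22.6]
force: [1.6, -1.1, -15.3]
grip_width: 0.0265
grasp_force: 12.0
```

The load jumped from 8 to 15 N at about 51 mm of rise. I'll hold and re-read.

Emit:
{"fn": "step_arm", "kwargs": {"steps": [0.2,0,0,0,0,0.2,0,0,-0.3,0,0.2,0,0,0,0]}}

```text
time_s: 13.1
tool_pos: [0.5429, -0.0487, 0.385]
tool_rot: [-180.0, 0.0, 22.6]
force: [3.8, -0.1, -18.0]
grip_width: 0.0267
grasp_force: 12.0
```

Emit:
{"fn": "step_arm", "kwargs": {"steps": [0.2,0,0,0.6,0,0.2,0,0,0.6,0,0.2,0,0,0,0]}}

```text
time_s: 13.48
tool_pos: [0.5429, -0.0489, 0.3849]
tool_rot: [-180.0, -0.1, 22.6]
force: [2.7, -0.3, -12.8]
grip_width: 0.0271
grasp_force: 12.0
```

Emit:
{"fn": "step_arm", "kwargs": {"steps": [0.35,0,0,0,0,0.5,0,0,0,0,0.7,0,0,0,0,0.9,0,0,0,0,0.9,0,0,-25,0,0.9,0,0,-25,0,0.9,0,0,-20,0,0.9,0,0,0,0]}}

```text
time_s: 14.48
tool_pos: [0.5432, -0.0492, 0.4559]
tool_rot: [179.9, -0.2, 22.6]
force: [-0.3, 0.3, 0.2]
grip_width: 0.0776
grasp_force: 0.0
```

Emit:
{"fn": "step_arm", "kwargs": {"steps": [0.6,0,0,-20,0,0.3,0,-30,0,0,0,0,-30,0,0,0,0,0,0,0,0,0,0,0,0,0,0,0,0,0]}}

```text
time_s: 15.22
tool_pos: [0.52, 0.0052, 0.474]
tool_rot: [180.0, 0.0, 22.4]
force: [-0.0, -0.3, 0.6]
grip_width: 0.0263
grasp_force: 0.0
```

```bash
python3 - <<'E'
from h import *
shot('wrist','w4');shot('scene','s4')
a=cv2.imread('pics/w4.png')
p=proj('w4',[.543,-.0492,.2])[0];print(p,proj('w4',[.543,-.0492,.247]),env.get_obs()['tool_pos'],env.get_obs()['grip_width'])
u,v=int(p[0]),int(p[1])
a=a[max(0,v-80):v+80,u-80:u+80]
b=cv2.imread('pics/s4.png')[210:310,240:340]
cv2.imwrite('pics/c7.png',np.hstack([cv2.resize(a,None,fx=400/a.shape[0],fy=400/a.shape[0],interpolation=2),cv2.resize(b,(400,400),interpolation=2)])[:, :800]);print(u,v,a.shape)
E
```

```text
[380.67331067 202.58060987] [[393.48550481 217.83106159]] [0.51997346 0.00545768 0.47418042] 0.018230142585493474
380 202 (160, 160, 3)
```

View pics/c7.png

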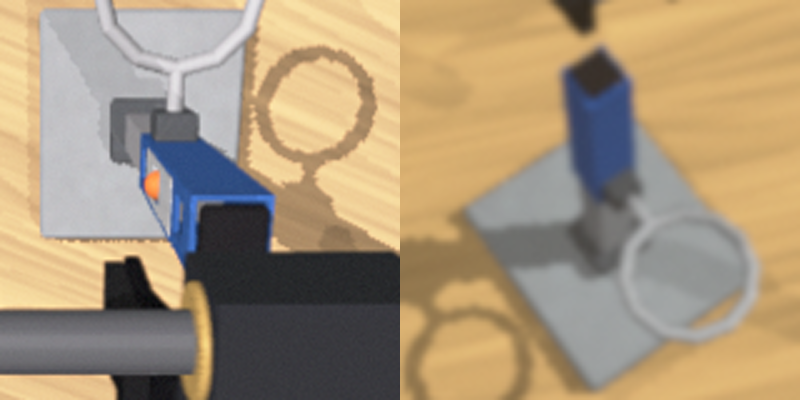

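The wrist view shows the orange button standing out in the lower hole of the bright strip, at crop (152,184). In the scene view the foot corner sits at (256.5,262.5), as at the start. Next comes the press with closed fingertips.

Emit:
{"fn": "step_arm", "kwargs": {"steps": [0,0.2,20,0,0,0,0.2,20,0,0,0,0,19.4,0,0,0,0,0,0,0,0,0,0,10,0,0,0,0,10,0,0,0,0,10,0,0,0,0,10,0,0,0,0,2,0,0,0,0,0,0,0,0,0,0,0]}}

```text
time_s: 16.7
tool_pos: [0.5431, -0.0484, 0.4328]
tool_rot: [180.0, -0.0, 22.6]
force: [-0.3, -0.0, -0.1]
grip_width: 0.0007
grasp_force: 0.0
```

Emit:
{"fn": "step_arm", "kwargs": {"steps": [0,0,0.8,1,0,0,0,0,1,0,0,0,0,1,0,0,0,0,0,0]}}

```text
time_s: 17.2
tool_pos: [0.5432, -0.049, 0.4293]
tool_rot: [-180.0, 0.0, 22.6]
force: [-0.8, -0.1, 0.3]
grip_width: 0.0002
grasp_force: 0.0
```

Emit:
{"fn": "step_arm", "kwargs": {"steps": [0,0,0,0.5,0,0,0,0,0.5,0,0,0,0,0,0]}}

```text
time_s: 17.58
tool_pos: [0.5432, -0.0491, 0.4287]
tool_rot: [-180.0, -0.0, 22.6]
force: [-1.1, 0.1, 4.0]
grip_width: 0.0006
grasp_force: 1.8
```

Emit:
{"fn": "step_arm", "kwargs": {"steps": [0,0,0,0.5,0,0,0,0,0.5,0,0,0,0,0,0]}}

```text
time_s: 17.95
tool_pos: [0.5433, -0.049, 0.4274]
tool_rot: [180.0, -0.0, 22.6]
force: [-1.4, 0.4, 3.7]
grip_width: 0.0007
grasp_force: 1.7
```

That is about 4 N while the tube sinks through the hole's play (drag minus weight). I'll go on.

Emit:
{"fn": "step_arm", "kwargs": {"steps": [0,0,0,0.5,0,0,0,0,0.3,0,0,0,0,0,0]}}

```text
time_s: 18.32
tool_pos: [0.5433, -0.049, 0.4266]
tool_rot: [180.0, -0.0, 22.6]
force: [-1.2, -0.5, 2.7]
grip_width: 0.0009
grasp_force: 2.0
```

Emit:
{"fn": "step_arm", "kwargs": {"steps": [0,0,0,0.4,0,0,0,0,0,0]}}

```text
time_s: 18.58
tool_pos: [0.5433, -0.0491, 0.4265]
tool_rot: [-180.0, -0.0, 22.6]
force: [-1.8, 0.1, 5.4]
grip_width: 0.0005
grasp_force: 2.6
```

Force is rising and the position has stopped, so the tube is against the lock.

Emit:
{"fn": "step_arm", "kwargs": {"steps": [0,0,0,0.4,0,0,0,0,0.3,0,0,0,0,0,0]}}

```text
time_s: 18.95
tool_pos: [0.5432, -0.0491, 0.4262]
tool_rot: [-180.0, -0.0, 22.6]
force: [-2.0, -0.4, 7.5]
grip_width: 0.0005
grasp_force: 3.8
```

Emit:
{"fn": "step_arm", "kwargs": {"steps": [0,0,0,0.5,0,0,0,0,0.5,0,0,0,0,0,0]}}

```text
time_s: 19.32
tool_pos: [0.5432, -0.0491, 0.4259]
tool_rot: [-180.0, -0.1, 22.6]
force: [-4.2, 0.6, 11.4]
grip_width: 0.0002
grasp_force: 5.4
```

Emit:
{"fn": "step_arm", "kwargs": {"steps": [0,0,0,0.4,0,0,0,0,0,0,0,0,0,0,0,0,0,0,0,0,0,0,0,0,0,0,0,0,0,0,0,0,0,0,0,0,0,0,0,0,0,0,0,0,0,0,0,0,0,0,0,0,0,0,0,0,0,0,0,0]}}

```text
time_s: 20.82
tool_pos: [0.5432, -0.0492, 0.4258]
tool_rot: [-180.0, -0.1, 22.6]
force: [-4.6, 0.6, 12.3]
grip_width: 0.0005
grasp_force: 6.1
```

The tube held 12.3 N for over 1.5 s without sinking. Now I'll move the hand away, straight up and then aside.

Emit:
{"fn": "step_arm", "kwargs": {"steps": [0,0,0,-2,0,0,0,0,-10,0,0,0,0,-25,0,0,0,0,-25,0,0,0,-40,0,0,0,0,-40,0,0,0,0,-40,0,0,0,0,-40,0,0,0,0,0,0,0,0,0,0,0,0]}}

```text
time_s: 22.08
tool_pos: [0.4821, 0.0981, 0.4861]
tool_rot: [180.0, -0.0, 22.5]
force: [0.1, 0.7, -0.1]
grip_width: 0.0004
grasp_force: 0.0
```

```bash
python3 - <<'E'
from h import *
shot('top','t5');shot('scene','s5')
a=cv2.imread('pics/t5.png')[110:220,300:400];b=cv2.imread('pics/s5.png')[210:320,240:340]
f=lambda i:cv2.resize(i,None,fx=4,fy=4,interpolation=2)
cv2.imwrite('pics/c8.png',np.hstack([f(a),f(b)]))
E
```

```text
(no output)
```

View pics/c8.png

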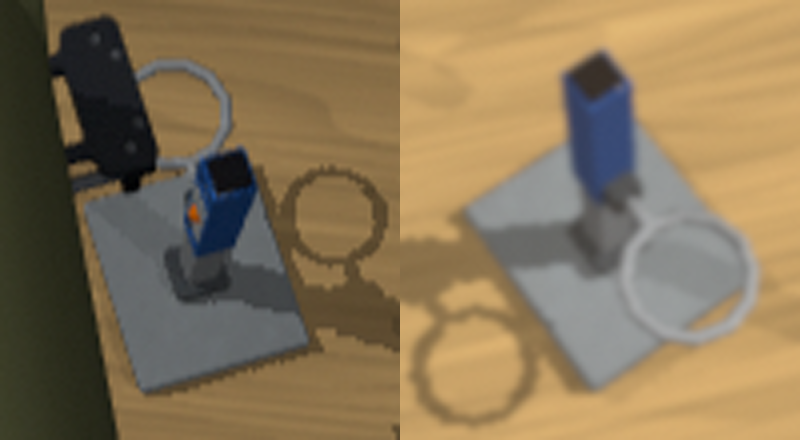

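The tube is raised, the button stands out at top crop (193,213), and the foot has not moved. The hand is clear of everything.

```bash
python3 -c "
from cell import env
print(env.sign_off())"
```

```text
the job is handed in; nothing more can be done
None
```

The ring is one hole higher: the tube rose about 50 mm and the button locked in the next hole. It held a 12 N press on the cap for 1.5 s, the foot shows no movement in the images, and the job is handed in at about 22 s.

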